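Lay out stacked print blanks in their trays

TASK

Lay the aluminium blanks out ready for printing: take the stack apart from the top down, one blank at a time, and set each one flat, white face up, inside the rim of the tray that has its own shape and size (smaller disc in the smaller round tray, larger disc in the larger one, hexagon in the hexagonal tray, rectangle in the rectangular tray). Do not shift the ink pot.

Things in the scene. Friction and masses are not known exactly. Their poses are not given: they have to be found in the camera images.
- small_disc_centre (a point): Smaller round blank, diameter 24 mm, about 30 g, at the start on top of the stack, aluminium with a matt white top face, 20 mm thick. The point is its centre, 10 mm above its underside; z up (the white face).
- large_disc_centre (a point): Larger round blank, diameter 40 mm, about 70 g, at the start second from the top, aluminium with a matt white top face, 20 mm thick. The point is its centre, 10 mm above its underside; z up (the white face).
- hexagon_centre (a point): Regular hexagonal blank, 54 mm across flats (62 mm across corners), about 140 g, at the start third from the top, on the plate, aluminium with a matt white top face, 20 mm thick. The point is its centre, 10 mm above its underside; z up (the white face); its y axis is square to a pair of flats, as are the directions 60 degrees either side of y; its x axis runs through two corners.
- plate_centre (a point): Rectangular blank, 110 mm (along its x) by 64 mm (along its y), about 380 g, at the start the bottom of the stack, lying on the worktop, aluminium with a matt white top face, 20 mm thick. The point is its centre, 10 mm above its underside; z up (the white face); x along the long side.
- small_disc_tray_floor (a point): Fixed to the worktop: shallow tray of plywood with a light wooden rim, of the same outline as the smaller disc but 8 mm larger on every side (pocket diameter 40 mm). Floor 4 mm above the worktop, rim 4 mm wide and 4 mm higher than the floor (its top 8 mm above the worktop). The point is the centre of the pocket's floor; z up.
- large_disc_tray_floor (a point): Fixed to the worktop: shallow tray of plywood with a light wooden rim, of the same outline as the larger disc but 8 mm larger on every side (pocket diameter 56 mm). Floor 4 mm above the worktop, rim 4 mm wide and 4 mm higher than the floor (its top 8 mm above the worktop). The point is the centre of the pocket's floor; z up.
- hexagon_tray_floor (a point): Fixed to the worktop: shallow tray of plywood with a light wooden rim, of the same outline as the hexagon but 8 mm larger on every side (pocket 70 mm across flats). Floor 4 mm above the worktop, rim 4 mm wide and 4 mm higher than the floor (its top 8 mm above the worktop). The point is the centre of the pocket's floor; z up, y square to a pair of flats; the hexagonal blank fits in at any yaw.
- plate_tray_floor (a point): Fixed to the worktop: shallow tray of plywood with a light wooden rim, of the same outline as the rectangular plate but 8 mm larger on every side (pocket 126 mm along x by 80 mm along y). Floor 4 mm above the worktop, rim 4 mm wide and 4 mm higher than the floor (its top 8 mm above the worktop). The point is the centre of the pocket's floor; z up, x along the long side.
- ink_pot: Bystander, to be left alone: small ink pot with a white snap lid, 66 x 63 x 50 mm high, loose on the worktop. Origin at the centre of its underside.
Mind the look-alikes: they are no part of the job. What is shaped like the part that bears large_disc_centre but yellow is not meant.

How it is judged (in metres and radians):
On the way, in this order (a step that is already met when the one before it is completed fails the run):
1. the small disc lies flat inside the rim of its own tray (horizontal distance between small_disc_centre and small_disc_tray_floor below 0.012 m and z of small_disc_centre in the frame of small_disc_tray_floor between 0.007 and 0.0118 m and angle between small_disc_centre's own z axis and vertical below 0.05 rad), for 0.2 s.
2. the large disc lies flat inside the rim of its own tray, after those that lay above it (horizontal distance between large_disc_centre and large_disc_tray_floor below 0.012 m and z of large_disc_centre in the frame of large_disc_tray_floor between 0.007 and 0.0118 m and angle between large_disc_centre's own z axis and vertical below 0.05 rad), for 0.2 s.
3. the hexagon lies flat inside the rim of its own tray, after those that lay above it (horizontal distance between hexagon_centre and hexagon_tray_floor below 0.012 m and z of hexagon_centre in the frame of hexagon_tray_floor between 0.007 and 0.0118 m and angle between hexagon_centre's own z axis and vertical below 0.05 rad), for 0.2 s.
4. the rectangular plate lies flat inside the rim of its own tray, after those that lay above it (horizontal distance between plate_centre and plate_tray_floor below 0.012 m and z of plate_centre in the frame of plate_tray_floor between 0.007 and 0.0118 m and angle between plate_centre's own z axis and vertical below 0.05 rad), for 0.2 s.
At the end, for the whole second after the job is handed in: Each of the four blanks lies flat (tilt under 0.05 rad, underside on the tray's floor within about 2 mm) inside the rim of its own tray, its centre within 12 mm of the tray's centre, at rest and released; the ink pot within 30 mm of where it stood (all of step 1 and all of step 2 and all of step 3 and all of step 4 and linear speed of each of small_disc, large_disc, hexagon, plate below 0.02 m/s and angular speed of each of small_disc, large_disc, hexagon, plate below 0.2 rad/s and contact force between each of small_disc, large_disc, hexagon, plate and the fingers below 0.1 N); the robot touches nothing.
It fails at once if the ink pot is moved by more than 30 mm (distance of ink_pot from where it was at the start of the episode above 0.03 m).
It fails at once if the rectangular plate is carried or pushed off by more than 40 mm while the hexagon still lies on it (distance of plate_centre from where it was at the start of the episode above 0.04 m and distance between plate_centre and hexagon_centre below 0.026 m).
It fails at once if the hexagon is carried or pushed off by more than 40 mm while the large disc still lies on it (distance of hexagon_centre from where it was at the start of the episode above 0.04 m and distance between hexagon_centre and large_disc_centre below 0.026 m).
It fails at once if the large disc is carried or pushed off by more than 40 mm while the small disc still lies on it (distance of large_disc_centre from where it was at the start of the episode above 0.04 m and distance between large_disc_centre and small_disc_centre below 0.026 m).
It also fails if it takes over 120 s, if anything falls off the work surface, if the arm or the gripper's body presses on something with over 40 N, if the wrist force passes 120 N, or if a joint passes its speed limit or range.

ROBOT

A 6-joint arm with a two-finger parallel gripper is mounted at the origin on the work surface; the furniture and walls round the work are solid. World frame = base frame: x ahead of the robot, y to its left, z up, the work surface at z = 0. Lengths are in mm, angles in rad, forces in N, time in s.
With the tool pointing down it reaches from about 350 to 975 mm from the base axis. Payload 7.1 kg.
Tool frame: the origin (TCP) lies on the front face of the gripper's body, between the roots of the fingers; the fingertips stand 80 mm ahead of it and the grasp point (between the pads) lies 61 mm ahead of it (env.tips_ahead is the distance from the TCP to the fingertips, in mm); z points along the fingers, y is the line along which they close (so a half turn about z gives the same grasp; the last joint's range is limited). The gripper opens to 88 mm and grips with 3 to 60 N. Pads are 20 mm wide; open, the fingers measure 115 mm over their backs; the gripper's body (75 mm by 178 mm) begins 61 mm behind the grasp point.
Start: joints at [1.116, 0.423, 1.63, -0, 1.089, -0.019], TCP at [263.803, 566.581, 302.675] pointing down, gripper open.
Joint ranges: [-3, 3], [-0.9, 2.11], [0.09, 2.58], [-1.31, 4.45], [0.11, 2.69], [-2.54, 2.54]. Speed limits (rad/s): [2.39, 2.39, 3.01, 3.14, 3.14, 3.14].

INTERFACE

Orientations are given as a unit quaternion [x, y, z, w].
In Python, from station import env, set_gripper, viewer, workorder gives the robot as it stands. Calls block until the motion is done:
- env.reach(position, orientation): joint-space move of the TCP to a pose.
- env.move_l(position, rot=None, rate=150, f_stop=None): straight line of the TCP; rot=None keeps the orientation; rate is the mean speed in mm/s. With f_stop (N) it stops when the force on the tool has changed by that much, and returns True; else False.
- env.move_joints(angles): joint-space move.
- set_gripper(opening): finger opening in mm; the grip force is fixed at half the most; returns when the fingers have stopped.
- env.hold(seconds).
- env.ik(position, orientation): joint angles nearest the present ones, or None.
- env.read_state(): the state.
- viewer.camera(name): name is "scene" or "top" or "wrist"; returns the picture (420x560x3 uint8, blue, green, red); there is no depth.
- viewer.camera_params(name): a dict with "fx", "fy", "cx", "cy" (pixels), "pose" (4x4, takes a point from camera to world coordinates); the wrist camera has in their place "tool_from_camera" (4x4, takes a point from camera to tool coordinates, whose origin is the TCP and whose axes are the flange's). Camera axes: x right, y up, looking along -z (the intrinsics and any distortion apply to the point x, -y, -z); pixel columns grow to the right and rows downward; lengths in mm; the calibration is good to about 2 mm. A picture is of the moment at which its call begins: read the wrist's pose just before it. camera_params takes no time and is no camera call.
A pose or a line that the arm cannot do raises env.IKError and nothing moves.
- workorder.sign_off(): hands the job in; it is judged then, once.
The state is a dict: "time_s": time; "qpos": joint angles; "dq": joint speeds; "tau": joint torques, N m; "tool_pos": TCP position; "orientation": TCP orientation; "force": force on the tool from outside, world axes, zero at the start; "wrist_torque": the same for the moment, N m; "width": finger opening in mm; "grip_force": force on a finger pad.
Only numpy, scipy, OpenCV 4.12 (cv2) and the standard library are available. Lean on these libraries where they do the work, as an engineer would, in place of code of your own. Each camera call takes 0.05 s, during which the arm holds its last target. There are 200 camera calls.

## Working session

There is one attempt and no reset: what is moved stays moved. The work goes in short steps, each a Python script; the robot and the scene stay as the last script left them, time stands still between calls to the robot, and variables do not carry over. Pictures are saved under pics/ and viewed, at most 14 in all, crops included, and the job is handed in when it is done.

```bash
ls; mkdir -p pics
python3 - <<'E'
from station import env, set_gripper, viewer, workorder
import cv2,numpy as np
np.set_printoptions(precision=3,suppress=True)
for n in ["top","scene"]:
    cv2.imwrite(f"pics/{n}0.png",viewer.camera(n)); print(n,viewer.camera_params(n))
print(viewer.camera_params("wrist")); print(env.read_state())
E
```

```text
pics
top {'fx': 478.4543510659448, 'fy': 478.4543510659448, 'cx': 271.9702968630859, 'cy': 203.9108373716767, 'pose': array([[  -0.021,    0.994,   -0.107,  420.354],
       [  -1.   ,   -0.022,   -0.003,  115.865],
       [  -0.006,    0.107,    0.994, 1153.75 ],
       [   0.   ,    0.   ,    0.   ,    1.   ]])}
scene {'fx': 380.58631435457113, 'fy': 380.58631435457113, 'cx': 279.3923908282207, 'cy': 208.34631748607228, 'pose': array([[   0.45 ,    0.579,   -0.679,  -24.694],
       [  -0.893,    0.286,   -0.348, -172.8  ],
       [  -0.007,    0.763,    0.646,  632.774],
       [   0.   ,    0.   ,    0.   ,    1.   ]])}
{'fx': 327.4601045592022, 'fy': 327.4601045592022, 'cx': 281.2182341683319, 'cy': 212.0181451111502, 'tool_from_camera': array([[ -0.   ,   0.968,   0.253,  70.082],
       [  1.   ,   0.   ,  -0.   ,   0.586],
       [ -0.   ,   0.253,  -0.968, -81.678],
       [  0.   ,   0.   ,   0.   ,   1.   ]])}
{'time_s': 0.1, 'qpos': array([ 1.116,  0.424,  1.631, -0.   ,  1.089, -0.019]), 'dq': array([-0.001, -0.003, -0.002, -0.001, -0.001,  0.   ]), 'tau': array([  0.001, -54.562, -27.433,   0.065,   0.019,  -0.   ]), 'tool_pos': array([263.645, 566.264, 302.024]), 'orientation': array([ 0.216,  0.976, -0.001, -0.   ]), 'force': array([ 1.077,  0.231, -0.61 ]), 'wrist_torque': array([-0.023,  0.031, -0.016]), 'grip_force': 0.0, 'width': 88.13290990531617}
```

View pics/top0.png

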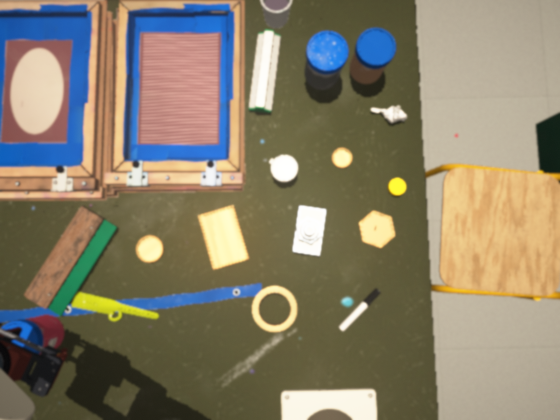

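View pics/scene0.png

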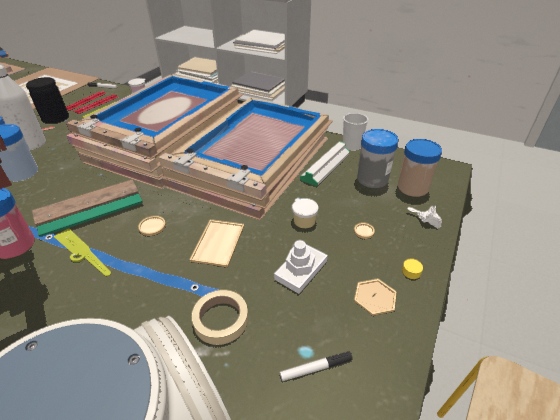

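Top view: the stack is at (310,231) and the ink pot at (284,168). The round trays are at (342,157) and (149,249), the hexagonal tray at (377,229) and the rectangular tray at (223,237). The yellow disc at (397,186) is the look-alike; the large disc meant is the white one, second in the stack. I'll triangulate from both views and confirm with an enlarged crop.

```bash
cat > h.py <<'E'
from station import env, set_gripper, viewer, workorder
import cv2, numpy as np
from scipy.spatial.transform import Rotation as R
np.set_printoptions(precision=2,suppress=True)
def down(yaw):  # tool z down, tool y (closing line) at angle yaw in world
    y=np.array([np.cos(yaw),np.sin(yaw),0]); z=np.array([0,0,-1.]); x=np.cross(y,z)
    return R.from_matrix(np.c_[x,y,z]).as_quat()
def pose(name):
    p=viewer.camera_params(name)
    if name!="wrist": return p,np.array(p["pose"])
    s=env.read_state(); T=np.eye(4); T[:3,:3]=R.from_quat(s["orientation"]).as_matrix(); T[:3,3]=s["tool_pos"]
    return p,T@np.array(p["tool_from_camera"])
def ray(cam,u,v):
    p,T=cam; d=T[:3,:3]@np.array([(u-p["cx"])/p["fx"],-(v-p["cy"])/p["fy"],-1]); return T[:3,3],d
def onz(cam,uv,z):
    o,d=ray(cam,*uv); return o+d*(z-o[2])/d[2]
def proj(cam,X):
    p,T=cam; c=T[:3,:3].T@(np.asarray(X,float)-T[:3,3]); return np.array([p["cx"]-p["fx"]*c[0]/c[2],p["cy"]+p["fy"]*c[1]/c[2]])
def tri(views):
    A=np.zeros((3,3));b=np.zeros(3)
    for cam,uv in views:
        o,d=ray(cam,*uv); d=d/np.linalg.norm(d); P=np.eye(3)-np.outer(d,d); A+=P;b+=P@o
    X=np.linalg.solve(A,b); return X,max(np.linalg.norm(proj(c,X)-uv) for c,uv in views)
E
python3 - <<'E'
from h import *
t,s=pose("top"),pose("scene")
for n,a,b in [("stacktop",(310,231),(300,245)),("small tray",(342,157),(364.5,231)),("large tray",(149,249),(152,226)),("hex tray",(377,229),(376,297)),("plate tray",(223,237),(217,243)),("pot",(284,168),(305,207)),("yellow",(397,187),(413,268))]:
    print(n,*tri([(t,a),(s,b)]),onz(t,a,6))
a=cv2.imread("pics/top0.png")[130:290,110:430]; b=cv2.imread("pics/scene0.png")[195:325,250:440]
cv2.imwrite("pics/c.png",np.vstack([cv2.resize(a,(560,280)),cv2.resize(b,(560,383-73))]))
E
```

```text
stacktop [472.54  35.65  80.33] 0.05308207688729786 [476.2   29.99   6.  ]
small tray [655.62 -53.7    0.5 ] 0.181697285482766 [654.66 -53.29   6.  ]
large tray [442.   417.02   0.86] 0.25360756614408364 [441.52 416.13   6.  ]
hex tray [ 477.68 -131.27    2.97] 0.01484253949702158 [ 477.52 -130.59    6.  ]
plate tray [465.75 240.54   0.02] 0.6164450654630227 [466.35 238.76   6.  ]
pot [623.12  89.71  46.78] 0.06644361753620782 [630.66  88.61   6.  ]
yellow [ 576.9  -181.38   13.71] 0.017499357248783994 [ 577.97 -183.43    6.  ]
```

View pics/c.png

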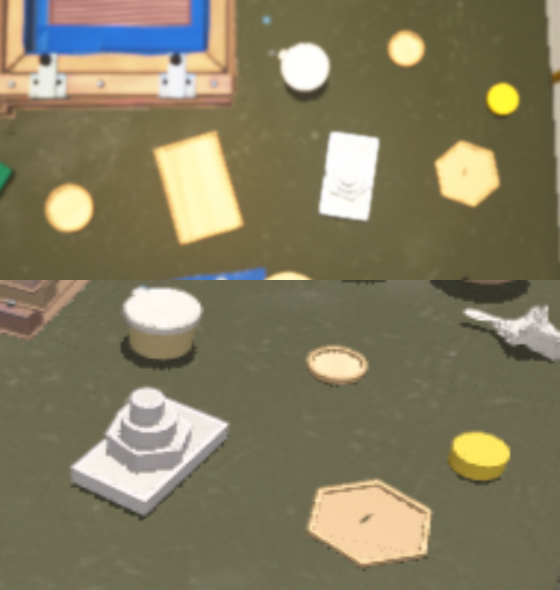

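The crop confirms it: the white stack is disc, disc, hexagon, plate; the lone yellow disc is not meant. Next, close wrist views of the stack from two places and of each tray.

Run:
```python
from h import *
import pickle
D={}
q=down(np.pi/2)
for y in (np.pi/2,-np.pi/2):
    print(y,env.ik([472,35,240],down(y)),env.ik([600,-54,240],down(y)))
q=min((down(y) for y in (np.pi/2,-np.pi/2)),key=lambda q:abs(env.ik([472,35,240],q)[5]))
tx=R.from_quat(q).as_matrix()[:,0]; print("toolx",tx)
def shot(n,X,z,dx=0,dy=0):
    # place camera so that axis meets X
    h=z+82; off=(70-0.26*h)
    p=[X[0]-tx[0]*off+dx,X[1]+dy,z]
    env.reach(p,q); env.hold(0.3); c=pose("wrist"); im=viewer.camera("wrist")
    cv2.imwrite(f"pics/w_{n}.png",im); D[n]=c; print(n,env.read_state()["tool_pos"],env.read_state()["time_s"])
shot("large",(442,417),190)
shot("plate",(466,240),230)
shot("st1",(472,35),240,dy=50)
shot("st2",(472,35),240,dy=-50)
shot("hex",(477,-131),190)
shot("small",(655,-53),190)
pickle.dump(D,open("D.pkl","wb"))
I=[cv2.imread(f"pics/w_{n}.png") for n in ("st1","st2")]
cv2.imwrite("pics/m1.png",np.hstack([i[60:400,90:480] for i in I]))
I=[cv2.resize(cv2.imread(f"pics/w_{n}.png"),(400,300)) for n in ("large","plate","hex","small")]
cv2.imwrite("pics/m2.png",np.vstack([np.hstack(I[:2]),np.hstack(I[2:])]))
```

```text
1.5707963267948966 [ 0.05  0.3   2.01 -0.    0.84 -1.52] [-0.11  0.47  1.73 -0.    0.95 -1.68]
-1.5707963267948966 [ 0.05  0.3   2.01 -0.    0.84  1.62] [-0.11  0.47  1.73 -0.    0.95  1.46]
toolx [-1.  0.  0.]
large [440.92 417.64 190.38] 1.4583
plate [454.73 240.78 229.66] 2.5667
st1 [458.3   85.89 239.87] 3.5833
st2 [458.33 -14.22 240.  ] 4.4167
hex [ 476.48 -130.21  190.49] 5.3417
small [653.81 -53.63 190.26] 6.4917
```

View pics/m1.png

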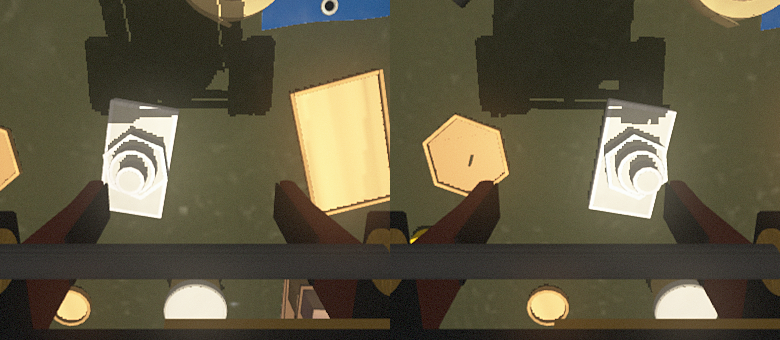

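View pics/m2.png

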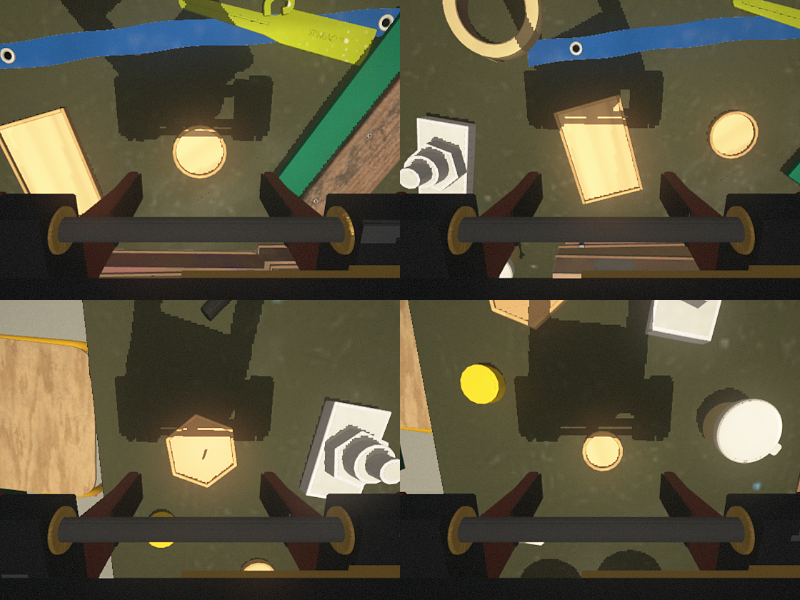

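Wrist views: small disc top is near full-image (222,233) in st1 and (348,238) in st2. The trays are clear and empty, with a mark on the hex tray floor. A squeegee lies right of the large tray, so I'll turn the closing line parallel to it there.

Run:
```python
from h import *
import pickle
D=pickle.load(open("D.pkl","rb"))
I=[cv2.imread("pics/w_st1.png")[150:285,185:290],cv2.imread("pics/w_st2.png")[150:285,285:390]]
cv2.imwrite("pics/m3.png",np.hstack([cv2.resize(i,None,fx=3.8,fy=3.8,interpolation=cv2.INTER_CUBIC) for i in I]))
print(tri([(D["st1"],(222,233)),(D["st2"],(348,238))]))
g={"large":(442,417),"plate":(466,240),"hex":(477,-131),"small":(655,-53)}
for n,X in g.items():
    im=cv2.imread(f"pics/w_{n}.png"); hsv=cv2.cvtColor(im,cv2.COLOR_BGR2HSV)
    m=cv2.inRange(hsv,(5,70,75),(28,255,255)); u=proj(D[n],[*X,8])
    m=cv2.morphologyEx(m,cv2.MORPH_CLOSE,np.ones((5,5)))
    cs,_=cv2.findContours(m,cv2.RETR_EXTERNAL,cv2.CHAIN_APPROX_NONE)
    c=max((c for c in cs if cv2.pointPolygonTest(c,tuple(map(float,u)),True)>-15),key=cv2.contourArea)
    w=np.array([onz(D[n],p[0],8)[:2] for p in c],np.float32)
    print(n,"enc",cv2.minEnclosingCircle(w),"rect",cv2.minAreaRect(w))
    if n=="hex":
        print([onz(D[n],p[0],8) for p in cv2.approxPolyDP(c,4,True)])
```

```text
(array([472.39,  40.13,  74.76]), np.float64(2.45490773730252))
large enc ((431.2540588378906, 380.7273864746094), 214.88650512695312) rect ((444.9571838378906, 379.30517578125), (231.62696838378906, 418.4725646972656), 6.976327419281006)
plate enc ((449.2485046386719, 244.4629364013672), 284.95428466796875) rect ((454.32391357421875, 243.8083038330078), (339.1065368652344, 552.8065185546875), 0.05866311863064766)
hex enc ((465.203857421875, -131.9461212158203), 248.1105499267578) rect ((430.1094665527344, -119.78533935546875), (460.5843200683594, 291.8502502441406), 78.52898406982422)
[array([ 351.24, -336.43,    8.  ]), array([ 522.11, -373.44,    8.  ]), array([ 529.55, -284.91,    8.  ]), array([ 534.32, -282.93,    8.  ]), array([ 533.33, -258.21,    8.  ]), array([ 527.62, -252.32,    8.  ]), array([ 532.37, -247.57,    8.  ]), array([ 501.68, -216.22,    8.  ]), array([ 500.76, -205.06,    8.  ]), array([ 508.02, -199.54,    8.  ]), array([ 537.1 , -200.48,    8.  ]), array([ 559.7 , -212.66,    8.  ]), array([560.49, -43.62,   8.  ]), array([535.01, -57.84,   8.  ]), array([5
[... 1026 characters left out ...]
89, -97.85,   8.  ]), array([ 429.76, -123.62,    8.  ]), array([ 436.16, -156.5 ,    8.  ]), array([ 447.48, -165.72,    8.  ]), array([ 447.5 , -174.65,    8.  ]), array([ 464.95, -181.99,    8.  ]), array([ 464.13, -203.4 ,    8.  ]), array([ 459.93, -204.75,    8.  ]), array([ 464.98, -212.53,    8.  ]), array([ 456.62, -220.89,    8.  ]), array([ 393.32, -222.4 ,    8.  ]), array([ 387.46, -209.61,    8.  ]), array([ 319.81, -196.33,    8.  ]), array([ 319.87, -246.95,    8.  ]), array([ 357.92, -248.07,    8.  ])]
small enc ((640.4984741210938, -50.50273132324219), 248.31150817871094) rect ((644.3176879882812, -45.74462890625), (470.9096984863281, 295.1734924316406), 89.91743469238281)
```

View pics/m3.png

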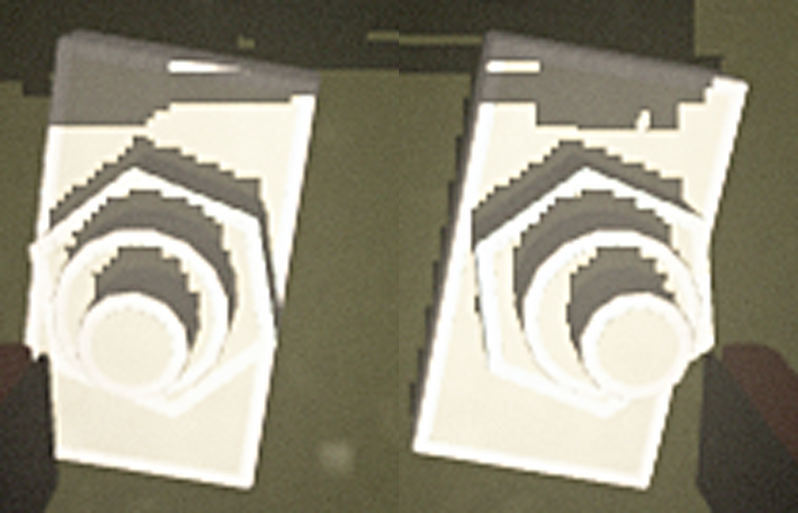

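Run:
```python
from h import *
import pickle
D=pickle.load(open("D.pkl","rb"))
a=lambda p:(p[0]/3.8+185-.4,p[1]/3.8+150-.4); b=lambda p:((p[0]-399)/3.8+285-.4,p[1]/3.8+150-.4)
T=lambda p,q:tri([(D["st1"],a(p)),(D["st2"],b(q))])
print("small",T((133,343),(638,343))); print("large",T((136,313),(610,315)))
print("hex",T((156,291),(596.5,293)))
h1=[(137,170),(260,218),(275,342),(175,412),(None)]; 
H=[onz(D["st1"],a(p),40)[:2] for p in [(137,170),(260,218),(275,342),(175,412)]]; print(np.array(H))
H=[onz(D["st2"],b(p),40)[:2] for p in [(587,170),(708,222),(712,350),(608,410),(490,370),(478,243)]]; print(np.array(H),np.mean(H,0))
P=[T(p,q) for p,q in zip([(57,457),(250,487),(318,72),(62,35)],[(415,452),(648,487),(747,83),(488,33)])]
for x in P:print(x)
print("plate",np.mean([x[0] for x in P],0))
for n,s in (("st1",a),("st2",b)):
    C=[(57,457),(250,487),(318,72),(62,35)] if n=="st1" else [(415,452),(648,487),(747,83),(488,33)]
    w=np.array([onz(D[n],s(p),20)[:2] for p in C]); print(n,w,w.mean(0),[np.linalg.norm(w[i]-w[i-1]) for i in range(4)])
# trays: contours from tight windows, saturation split by Otsu
g={"large":(442,417),"plate":(466,240),"hex":(477,-131),"small":(655,-53)}
rad={"large":45,"plate":95,"hex":60,"small":36}
for n,X in g.items():
    im=cv2.imread(f"pics/w_{n}.png"); c=D[n]
    W=np.array([[*proj(c,[*(np.array(X)+rad[n]*np.array([np.cos(t),np.sin(t)])),8])] for t in np.linspace(0,6.28,60)],np.int32)
    mk=np.zeros(im.shape[:2],np.uint8); cv2.fillPoly(mk,[W],255)
    f=im.astype(int); m=((f[...,2]-f[...,0]>38)&(mk>0)).astype(np.uint8)*255
    m=cv2.morphologyEx(m,cv2.MORPH_OPEN,np.ones((3,3)))
    cs,_=cv2.findContours(m,cv2.RETR_EXTERNAL,cv2.CHAIN_APPROX_NONE); k=max(cs,key=cv2.contourArea)
    w=np.array([onz(c,p[0],8)[:2] for p in cv2.convexHull(k)],np.float32)
    print(n,"enc",cv2.minEnclosingCircle(w),"rect",cv2.minAreaRect(w))
```

```text
small (array([474.59,  38.98,  78.91]), np.float64(0.04745408237390764))
large (array([474.27,  36.35,  60.76]), np.float64(0.2172907276317388))
hex (array([476.01,  37.06,  38.7 ]), np.float64(0.2201064378044024))
[[446.24  34.13]
 [457.6   62.27]
 [488.12  65.23]
 [506.11  40.64]]
[[446.15  33.35]
 [458.47  62.09]
 [490.07  65.15]
 [505.52  40.94]
 [495.23  12.06]
 [463.6    8.55]] [476.51  37.02]
(array([543.86,  -4.31, -18.15]), np.float64(0.6829160090739481))
(array([535.67,  56.37,  20.01]), np.float64(0.023973136836723436))
(array([427.64,  75.17,  17.93]), np.float64(1.395488177261796))
(array([417.7 ,  12.06,  12.57]), np.float64(0.32321558906665787))
plate [481.22  34.82   8.09]
st1 [[527.17   5.88]
 [535.7   56.37]
 [426.1   75.29]
 [417.3   13.86]] [476.56  37.85] [np.float64(110.16137374721258), np.float64(51.198577856022176), np.float64(111.22417736119435), np.float64(62.05759471685679)]
st2 [[525.7   -5.32]
 [535.65  56.37]
 [428.66  74.58]
 [416.71  11.45]] [476.68  34.27] [np.float64(110.26883071524489), np.float64(62.48468964103014), np.float64(108.52138382783662), np.float64(64.25079743151878)]
large enc ((441.9683837890625, 416.6275939941406), 45.35389709472656) rect ((446.8825378417969, 416.4851989746094), (78.41944122314453, 90.39094543457031), 0.038171011954545975)
plate enc ((474.5400390625, 243.1825714111328), 87.26170349121094) rect ((477.82940673828125, 247.92379760742188), (161.94078063964844, 153.88807678222656), 15.64438247680664)
hex enc ((482.27392578125, -129.990966796875), 59.97347640991211) rect ((485.85552978515625, -130.1820068359375), (105.21617126464844, 109.048583984375), 48.25114059448242)
small enc ((654.32373046875, -53.498104095458984), 36.435401916503906) rect ((658.9146118164062, -53.62056350708008), (72.05487823486328, 60.90738296508789), 89.91230773925781)
```

Stack heights come out at 79, 61, 39 and 20 mm, as expected. Hexagon: centre (476,37), flat normal 96.5°. Plate: (476.6,34.5), long axis -9.2°. I'll check the tray estimates with overlays.

Run:
```python
from h import *
import pickle
D=pickle.load(open("D.pkl","rb"))
def m2(n,p,z=8):
    off={"large":(0,0),"plate":(400,0),"hex":(0,300),"small":(400,300)}[n]
    return onz(D[n],((p[0]-off[0])*1.4,(p[1]-off[1])*1.4),z)
print("large",m2("large",(200,152)),"small",m2("small",(603,451)))
C=np.array([m2("plate",p) for p in [(556,104),(619,92),(641,188),(584,204)]]);pc=C.mean(0);print("plate",C,pc)
H=np.array([m2("hex",p) for p in [(194,416),(236,433),(236,466),(207,487),(167,468),(167,434)]]);hc=H.mean(0);print("hex",H,hc)
py=np.arctan2(*(C[0]-C[3]+C[1]-C[2])[1::-1]); hy=np.mean([(np.degrees(np.arctan2(*(p-hc)[1::-1]))+30)%60-30 for p in H])
print(np.degrees(py),hy)
circ=lambda c,r:[[c[0]+r*np.cos(t),c[1]+r*np.sin(t),8] for t in np.linspace(0,6.28,50)]
def poly(c,pts,y): r=R.from_euler("z",y).as_matrix()[:2,:2]; return [[*(r@np.array(p)+c[:2]),8] for p in pts]
rect=[(67,44),(-67,44),(-67,-44),(67,-44)]
hexp=[(39/np.cos(np.pi/6)*np.cos(k*np.pi/3),39/np.cos(np.pi/6)*np.sin(k*np.pi/3)) for k in range(6)]
O={"large":circ(m2("large",(200,152)),32),"plate":poly(pc,rect,py),"hex":poly(hc,hexp,np.radians(hy)),"small":circ(m2("small",(603,451)),24)}
t=[]
for n in O:
    im=cv2.imread(f"pics/w_{n}.png"); S=3
    o=np.array([proj(D[n],p) for p in O[n]]); c=o.mean(0).astype(int)
    im=cv2.resize(im[c[1]-90:c[1]+90,c[0]-66:c[0]+66],None,fx=S,fy=S)
    cv2.polylines(im,[np.int32((o-c+[66,90]+.4)*S)],True,(255,0,0),1); t.append(cv2.resize(im[:,:],(200,273)) if 0 else im)
big=np.vstack([np.hstack(t[:2]),np.hstack(t[2:])]); cv2.imwrite("pics/ov.png",cv2.resize(big,(430,600)) if 0 else cv2.resize(np.hstack(t),(800,273)))
```

```text
large [440.96 418.04   8.  ] small [652.36 -50.11   8.  ]
plate [[401.88 184.92   8.  ]
 [386.99 264.8    8.  ]
 [516.96 298.22   8.  ]
 [541.59 218.16   8.  ]] [461.85 241.53   8.  ]
hex [[ 434.86 -136.74    8.  ]
 [ 454.13  -88.82    8.  ]
 [ 493.81  -87.26    8.  ]
 [ 520.68 -121.47    8.  ]
 [ 496.41 -169.25    8.  ]
 [ 455.39 -167.79    8.  ]] [ 475.88 -128.55    8.  ]
-166.11528348105392 4.114460555028725
```

View pics/ov.png

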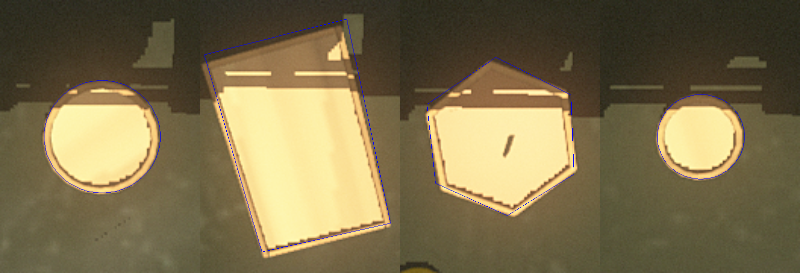

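Overlays fit to within about 1–2 mm (plate tray about 2.5 mm further +x, corrected below). Starting with the small disc.

```bash
cat >> h.py <<'E'
def quat(xyz,yaw):
    c=[down(yaw),down(yaw+np.pi)]; j=[env.ik(xyz,k) for k in c]; q=env.read_state()["qpos"]
    return min(((np.abs(a-q).max(),i) for i,a in enumerate(j) if a is not None)), c
def go(xy,z,yaw):
    (d,i),c=quat([*xy,z],yaw); env.reach([*xy,z],c[i])
def pick(xy,yaw,bottom,width):
    go(xy,230,yaw); set_gripper(min(88,width+20))
    env.move_l([*xy,bottom+6+80+25]); hit=env.move_l([*xy,bottom+86],rate=50,f_stop=8)
    set_gripper(width-6); s=env.read_state(); print("hit",hit,"w",s["width"],"grip",s["grip_force"],s["tool_pos"])
    env.move_l([*xy,bottom+96],rate=50); env.move_l([*xy,235]); print("held w",env.read_state()["width"],env.read_state()["force"])
def place(xy,yaw,width):
    go(xy,230,yaw); env.move_l([*xy,105]); hit=env.move_l([*xy,90.5],rate=30,f_stop=5)
    env.hold(.2); print("hit",hit,env.read_state()["tool_pos"])
    set_gripper(min(88,width+12)); env.hold(.2); env.move_l([*xy,130],rate=60); env.move_l([*xy,190]); env.hold(.2); print("t",env.read_state()["time_s"])
def snap(n):
    c=pose("wrist"); im=viewer.camera("wrist"); cv2.imwrite(f"pics/{n}.png",im); return c,im
E
python3 - <<'E'
from h import *
import pickle
r=np.radians
pick((474.6,38.5),r(80.8),60,24); place((653.3,-51.3),r(80.8),24)
D={}; D["a"],i1=snap("a1"); go((458,86),240,r(90)); env.hold(.2); D["b"],i2=snap("a2"); pickle.dump(D,open("D2.pkl","wb"))
cv2.imwrite("pics/m4.png",np.hstack([cv2.resize(i1[120:300,190:370],(396,396)),cv2.resize(i2[150:290,150:290],(396,396))]))
E
```

```text
hit False w 22.46101456214989 grip 30.000332593917847 [474.71  38.53 146.17]
held w 21.90039274449327 [-0.96  0.44  0.02]
hit True [653.04 -51.3   90.21]
t 15.5833
```

View pics/m4.png

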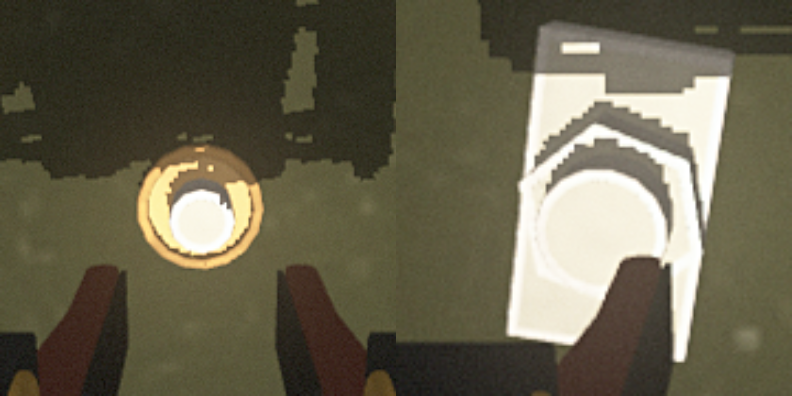

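The small disc lies in its tray, top centre at (202,222) in the left panel. In the right panel the large disc's top is centred near (602,230). Computing both positions.

Run:
```python
from h import *
import pickle
D=pickle.load(open("D2.pkl","rb"));r=np.radians
print("small at",onz(D["a"],(202/2.2+190-.4,222/2.2+120-.4),24),"tray",onz(D["a"],(200.5/2.2+190-.4,207/2.2+120-.4),8))
L=onz(D["b"],(206/2.829+150-.4,230/2.829+150-.4),60); print("large",L,env.read_state()["tool_pos"])
for cr in [(596,123)]: print("hexcorner",onz(D["b"],((cr[0]-396)/2.829+149.6,cr[1]/2.829+149.6),40))
if np.hypot(*(L[:2]-[474.3,36.5]))<6:
    pick(L[:2],r(80.8),40,40); place((441.3,417.3),r(-32),40)
    D["c"],i1=snap("b1"); go((450,36),240,r(80.8)); env.hold(.2); D["d"],i2=snap("b2"); pickle.dump(D,open("D2.pkl","wb"))
    cv2.imwrite("pics/m5.png",np.hstack([cv2.resize(i1[120:300,190:370],(396,396)),cv2.resize(i2[120:300,190:370],(396,396))]))
```

```text
small at [653.5  -50.25  24.  ] tray [652.11 -50.59   8.  ]
large [473.87  37.4   60.  ] [458.79  85.55 239.69]
hexcorner [445.61  33.4   40.  ]
hit False w 38.42171272929622 grip 30.000270009040833 [473.96  37.41 126.19]
held w 37.9527441834109 [ 0.17 -0.28 -0.67]
hit True [441.13 417.15  90.21]
t 26.0583
```

View pics/m5.png

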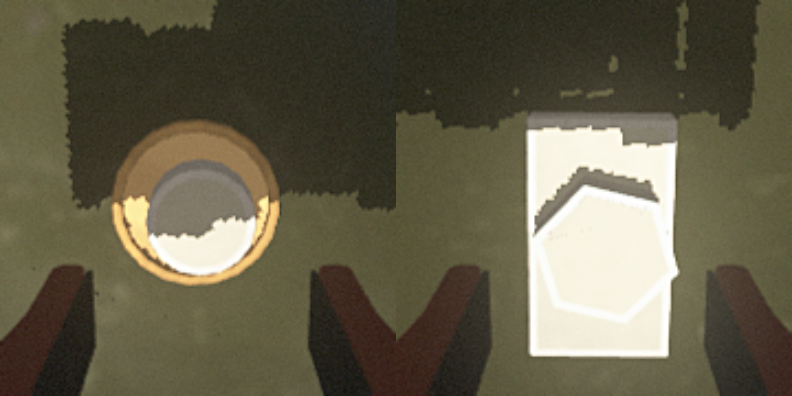

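The large disc is in its tray. The hexagon is unobstructed, with corners (584,187), (658,202), (677,270), (626,320), (558,305) and (536,237).

Run:
```python
from h import *
import pickle
D=pickle.load(open("D2.pkl","rb"));r=np.radians
f=lambda p,o=0:((p[0]-o)/2.2+189.6,p[1]/2.2+119.6)
print("large at",onz(D["c"],f((202,221)),24),"tray",onz(D["c"],f((196,202)),8))
H=np.array([onz(D["d"],f(p,396),40) for p in [(584,187),(658,202),(677,270),(626,320),(558,305),(536,237)]])
hc=H.mean(0); a=np.degrees(np.arctan2(*(H-hc)[:,1::-1].T)); a=np.mean((a-6.5+30)%60-30)+6.5
print(hc,a,np.linalg.norm(H-hc,axis=1))
P=np.array([onz(D["d"],f(p,396),20) for p in [(527,115),(677,115),(668,355),(531,355)]]); print("plate",P,P.mean(0))
if np.hypot(*(hc[:2]-[476.3,37]))<5 and abs(a-6.5)<4:
    pick(hc[:2],r(a+90),20,54); place((476.7,-129.5),r(94.1),54)
    D["e"],i1=snap("c1"); go((450,36),240,r(80.8)); env.hold(.2); D["f"],i2=snap("c2"); pickle.dump(D,open("D2.pkl","wb"))
    cv2.imwrite("pics/m6.png",np.hstack([cv2.resize(i1[120:300,190:370],(396,396)),cv2.resize(i2[120:300,190:370],(396,396))]))
```

```text
large at [440.44 419.47  24.  ] tray [440.8  415.83   8.  ]
[476.    37.32  40.  ] 7.6807142909847705 [29.92 30.42 29.98 30.3  30.16 29.81]
plate [[416.65  13.18  20.  ]
 [426.63  75.26  20.  ]
 [535.09  56.76  20.  ]
 [525.13  -5.16  20.  ]] [475.88  35.01  20.  ]
hit False w 53.65317118734591 grip 30.000398755073547 [476.17  37.31 106.18]
held w 54.09934209727048 [ 0.99 -0.44 -1.4 ]
hit True [ 476.49 -129.51   90.19]
t 36.55
```

View pics/m6.png

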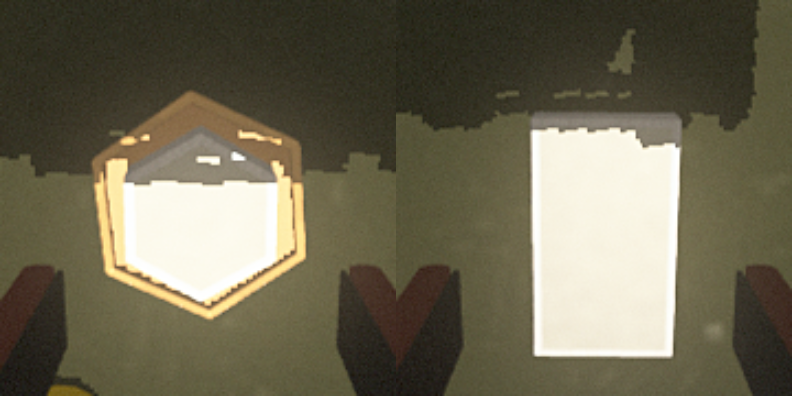

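The hexagon is in its tray with its sides parallel. The bare plate has corners (530,115), (681,115), (673,356) and (534,355). Checking the hexagon and moving the plate.

Run:
```python
from h import *
import pickle
D=pickle.load(open("D2.pkl","rb"));r=np.radians
f=lambda p,o=0:((p[0]-o)/2.2+189.6,p[1]/2.2+119.6)
g=lambda L,z,o=0:np.array([onz(D["e" if o==0 else "f"],f(p,o),z) for p in L])
print("hex at",g([(196,128),(276,167),(276,262),(205,303),(127,258),(124,175)],24).mean(0),"tray",g([(190,91),(301,145),(304,255),(210,319),(108,271),(94,158)],8).mean(0))
P=g([(530,115),(681,115),(673,356),(534,355)],20,396); c=P.mean(0); a=np.degrees(np.arctan2(*(P[2]-P[1]+P[3]-P[0])[1::-1]))
print("plate",c,a,np.linalg.norm(P-np.roll(P,1,0),axis=1))
if np.hypot(*(c[:2]-[476.3,35]))<5 and abs(a+9.2)<3:
    pick(c[:2],r(a+90),0,64); place((464.3,240.8),r(103.9),64)
    D["g"],i1=snap("d1"); go((560,20),260,r(90)); D["h"]=pose("top"); i2=viewer.camera("top"); cv2.imwrite("pics/d_top.png",i2); pickle.dump(D,open("D2.pkl","wb"))
    cv2.imwrite("pics/m7.png",np.hstack([cv2.resize(i1[90:300,175:385],(396,396)),cv2.resize(i2[130:290,120:420],(400,213)) if 0 else cv2.resize(i2[80:290,210:420],(396,396))]))
```

```text
hex at [ 475.35 -128.29   24.  ] tray [ 476.62 -128.01    8.  ]
plate [476.01  34.74  20.  ] -9.619347222073749 [109.88  63.23 110.38  63.57]
hit False w 63.64335322460241 grip 29.999426901340485 [476.13  34.7   86.2 ]
held w 63.87920222928718 [ 0.27  0.1  -4.59]
hit True [464.08 240.75  90.18]
t 46.55
```

View pics/m7.png

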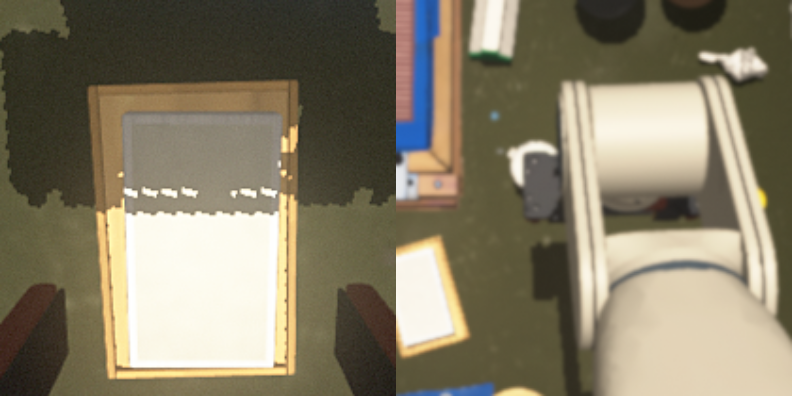

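The plate is inside its rim. Checking the numbers and taking one clear top view with the arm back.

Run:
```python
from h import *
import pickle
D=pickle.load(open("D2.pkl","rb"))
f=lambda p:(p[0]/1.886+174.6,p[1]/1.886+89.6)
g=lambda L,z:np.array([onz(D["g"],f(p),z) for p in L])
P=g([(124,112),(281,114),(275,368),(131,367)],24);T=g([(90,88),(297,82),(295,376),(109,378)],8)
print(P.mean(0),T.mean(0),np.linalg.norm(P-np.roll(P,1,0),axis=1),np.linalg.norm(T-np.roll(T,1,0),axis=1))
env.move_joints([1.116,0.423,1.63,0,1.089,-0.019]); env.hold(.3)
i=viewer.camera("top"); cv2.imwrite("pics/fin.png",cv2.resize(i[130:290,120:420],(800,427)))
print(env.read_state()["time_s"])
```

```text
[464.54 242.67  24.  ] [466.29 240.92   8.  ] [109.76  61.77 109.44  63.01] [132.34  85.8  133.73  87.03]
50.2083
```

View pics/fin.png

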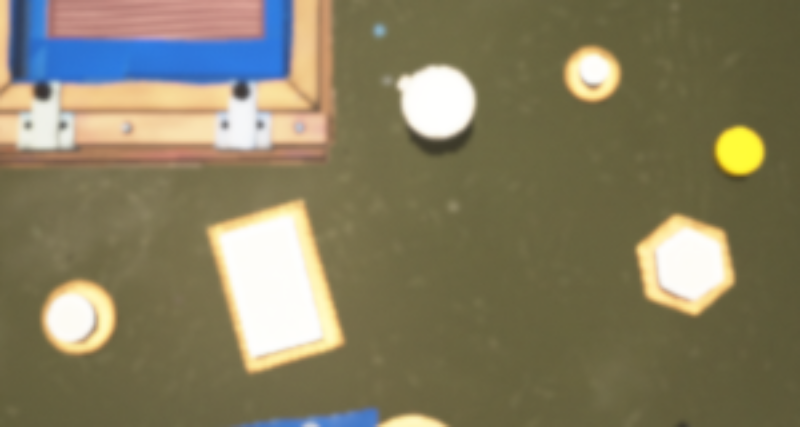

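The final top view shows all four blanks inside their own trays, with the remaining offsets mostly parallax. The pot is where it stood, and the arm is clear. Handing in.

```bash
python3 -c "
from h import *
print(workorder.sign_off())"
```

```text
the job is handed in; nothing more can be done
None
```

I handed the job in at about 50 s with all four blanks lying in their own trays, white face up, each within about 4 mm of its tray's centre by my camera measurements, and the ink pot not moved as far as the top view shows; the hand-in returned no verdict.

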